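Carry the clay ball to the kiln shelf

TASK

Lift the clay ball off the free-spinning banding wheel, set it down gently in the round pocket of the wooden carrier (not the square one) and let it go. Then pick the carrier up by its handle rail, carry it without tipping it so that the loose ball stays in its pocket, and finish while still holding it, level and still, over the middle of the square kiln shelf and at least 6 cm clear of it. Do not disturb the jars, mug, brush, palette or clay house.

Things in the scene. Friction and masses are not known exactly. Their poses are not given: they have to be found in the camera images.
- ball: The clay ball, off-white, 48 mm in diameter, about 100 g (varies). It rests loose on the seat ring of the banding wheel. Its origin is a point on its surface that turns as it rolls: use ball_center.
- ball_center (a point): Centre of the clay ball, 24 mm inside its surface. At the start it is about 96 mm above the table and 55 mm from the wheel's axis; lying in the round pocket it is 34 mm above the carrier's underside.
- wheel: The banding wheel: a round aluminium head, 180 mm in diameter, its flat top 70 mm above the table, on a dark iron foot fixed to the table. The origin is on its axis at the table. The head spins freely about that upright axis at the slightest push. A small terracotta seat ring (outer diameter 34 mm, 6 mm tall) fixed on the head 55 mm from the axis bears the ball. The wheel stands to the left or to the right of the carrier, the kiln shelf on the other side.
- carrier: Loose wooden carrier, about 370 g: a flat board 120 mm (its x) by 200 mm (its y), 10 mm thick, with a handle across the middle along its x. Origin at the centre of the underside, z up. A round pocket lies at its +y side and a square well (46 mm inside, walls 8 mm tall) at its -y side, centre 62 mm from the middle. It starts flat on the table at any yaw.
- round_pocket (a point): Centre of the floor of the round pocket, on the carrier's board 62 mm to +y of its middle and 10 mm above its underside. A ring wall, inner diameter 46 mm, outer 56 mm, 8 mm tall, keeps the ball loosely: it can roll about 5 mm to any side and rolls out over the wall only when the carrier is tipped far.
- rail (a point): Centre of the carrier's handle rail: a wooden bar 120 mm long along the carrier's x, 16 mm thick (along its y), 22 mm tall, its top 117 mm above the carrier's underside and this point 106 mm above it, over the carrier's middle. Two posts 14 mm square, 45 mm to either side of the middle, bear it. The top of a ball in the pocket is 58 mm above the underside.
- kiln_shelf: The kiln shelf: a square off-white slab, 160 by 160 mm and 20 mm thick, fixed flat on the table. Origin at the centre of its underside, on the table.
- jar_a: Lidded glass jar, 66 mm in diameter, 85 mm tall, near the robot; a bystander. Origin at the centre of its underside.
- jar_b: Lidded jar of the same size, beyond the carrier; a bystander.
- jar_c: Lidded jar of the same size, beyond the carrier; a bystander.
- house: Small clay house on a green base 70 by 55 mm, 75 mm tall, near the robot; a bystander. Origin at the centre of its underside.
- palette: White plastic paint palette, 70 by 180 mm, 18 mm tall, beyond the carrier to the left; a bystander. Origin at the centre of its underside.
- brush: Paint brush, 180 mm long, lying beyond the carrier to the right; a bystander.
- mug: Mug, 76 mm in diameter, 85 mm tall, at the far right; a bystander. Origin at the centre of its underside.
Mind the look-alikes: they are no part of the job. Leave any black look-alike of the ball alone.

How it is judged:
By the outcome, as a careful person would: the job done as asked, in the order asked, and still so for the second after the job is handed in, while the arm keeps its last pose, push and grip.
It also fails if it takes over 69 s, if anything falls off the work surface, if the arm or the gripper's body presses on something with over 40 N, if the wrist force passes 120 N, or if a joint passes its speed limit or range.

ROBOT

A 6-joint arm with a two-finger parallel gripper is mounted at the origin on the work surface. World frame = base frame: x ahead of the robot, y to its left, z up, the work surface at z = 0. Lengths are in m, angles in rad, forces in N, time in s.
With the tool pointing down it reaches from about 0.35 to 0.925 m from the base axis. Payload 6.4 kg.
Tool frame: the origin (TCP) lies midway between the tips of the shut fingers; the grasp point (between the pads) lies 19 mm behind it; z points along the fingers, y is the line along which they close (so a half turn about z gives the same grasp; the last joint's range is limited). The gripper opens to 94 mm and grips with 3 to 60 N. Pads are 16 mm wide; open, the fingers measure 119 mm over their backs; the gripper's body (75 mm by 177 mm) begins 78 mm behind the grasp point.
Start: joints at [-1.297, 0.245, 1.558, -0, 1.339, -0.174], TCP at [0.281, -0.586, 0.205] pointing down, gripper open.
Joint ranges: [-3.13, 3.13], [-1.02, 2.26], [0.13, 2.54], [-0.95, 4.09], [0.21, 2.88], [-2.74, 2.74]. Speed limits (rad/s): [2.57, 2.57, 3.14, 3.14, 3.14, 3.14].

INTERFACE

Orientations are given as a unit quaternion [x, y, z, w].
In Python, from rig import bot gives the robot as it stands. The module is installed in compiled form; this text tells all that it offers.
- The arm moves only by the tool arm_command, never from a script. Its argument "plan" is a list of rows, each a list of 5 numbers: the closure in counts, from 0 (fully open) to 255 (shut), then the shift along the tool's x, y, z in cm, then the turn about the tool's z in degrees. A call has exactly 8 rows; each row is the pose to reach, as a shift and turn from the pose commanded when the call began, along the tool's axes at that moment; what a row does not reach only later rows make up. A row lasts 1/8 s, in which the tool goes at most 62.5 mm and 10.7 degrees, less where a joint would pass 70% of its speed; a pose out of reach is approached as far as the arm can. A call with a gripper value outside its range is refused whole. The fingers move at their own pace and stop on an object; "force" is the grip in N (left out, the last holds). Time passes only in rows, so rows that repeat a pose let the fingers close, or fill a call up. It gives the time, the measured TCP pose, the force, the opening and the grip force at its end, in the units of the state.
- bot.observe(): the state, without advancing time (a new reading comes with each control period).
- bot.snapshot(name): name is "scene" or "top" or "wrist"; returns a dict with "frame" (400x640x3 uint8, blue, green, red), "z_map" (400x640 float32, m along the optical axis (not along the pixel's ray), 0 where there is no reading), "fx", "fy", "cx", "cy" (pixels), "extrinsics" (4x4, takes a point from world to camera coordinates). Camera axes: x right, y down, z forward; pixel columns grow to the right and rows downward; lengths in m; the calibration is good to about 2 mm. The wrist camera is an equidistant fisheye: a pixel r from the principal point sees the ray r / f radians off the axis. A picture is of the moment at which its call begins.
- bot.job_done(): hands the job in; it is judged then, once.
Trained networks look in the newest picture that a camera, given by its name, has taken for a name from the list of things; names that differ only in an ending like _2 or _b are one class to them, and where a whole thing is asked for, a point or a joint stands for the part that bears it (a point fixed in the world has none). Each returns a list of dicts, best first, with "confidence" (0 to 1); they miss things now and then, are a little off and sometimes report something else, mostly with a low value. They report only what shows in the picture. A call takes as long as a camera call. They do not tell look-alikes from the thing itself.
- bot.look_for(camera, thing): "position" ([column, row] in pixels, amid what is visible of it).
- bot.cut_out(camera, thing): "mask" (400x640 bool, what is visible of it) and "position" ([column, row] in pixels, amid what is visible of it).
The state is a dict: "t": time; "q": joint angles; "joint_vel": joint speeds; "tau": joint torques, N m; "tool_pos": TCP position; "tcp_rot": TCP orientation; "force": force on the tool from outside, world axes, zero at the start; "torque": the same for the moment, N m; "finger_gap": finger opening in m; "gripper_force": force on a finger pad.
Only numpy, scipy, OpenCV 4.12 (cv2) and the standard library are available. Lean on these libraries where they do the work, as an engineer would, in place of code of your own. Each camera call takes 0.05 s, during which the arm holds its last target. There are 200 camera calls.

## Working session

There is one attempt and no reset: what is moved stays moved. The work goes in short steps, Python scripts to look and compute and a tool call to move; the robot and the scene stay as the last step left them, time stands still between calls to the robot, and variables do not carry over. Pictures are saved under pics/ and viewed, at most 10 in all, crops included, and the job is handed in when it is done.

Besides the shell and the picture viewer there is one more tool, called as name(argument=value, ...) on one line, values as JSON. arm_command: Moves the arm, as the interface text tells. Its arguments: {"type":"object","properties":{"plan":{"type":"array","items":{"type":"array","items":{"type":"number"}}},"force":{"type":"number"}},"required":["plan"]}

```bash
mkdir -p pics
cat > h.py <<'E'
import numpy as np, cv2
from rig import bot
from scipy.spatial.transform import Rotation as R
def world(s,uv,z=None):
    u,v=np.atleast_2d(uv).T.astype(float)
    if z is None: z=s["z_map"][v.astype(int),u.astype(int)]
    c=np.stack([(u-s["cx"])/s["fx"]*z,(v-s["cy"])/s["fy"]*z,z+0*u],1)
    E=np.array(s["extrinsics"]); return (c-E[:3,3])@E[:3,:3]
def cloud(s,m):
    v,u=np.nonzero(m&(s["z_map"]>0)); return world(s,np.stack([u,v],1))
def tool(p,o=None):
    "shift (cm) in tool axes from current TCP to world point"
    o=o or bot.observe(); return R.from_quat(o["tcp_rot"]).inv().apply(np.array(p)-o["tool_pos"])*100
E
python3 - <<'E'
from h import *
np.set_printoptions(precision=3,suppress=True)
o=bot.observe(); print(o["t"],o["tool_pos"],R.from_quat(o["tcp_rot"]).as_matrix(),o["finger_gap"])
for c in ["top","scene"]:
    s=bot.snapshot(c); cv2.imwrite(f"pics/{c}0.png",s["frame"])
    for n in ["ball","wheel","carrier","round_pocket","rail","kiln_shelf"]:
        for d in bot.cut_out(c,n)[:3]:
            p=cloud(s,d["mask"])
            print(c,n,round(d["confidence"],2),np.round(d["position"]),d["mask"].sum(),np.median(p,0) if len(p) else None, p.max(0) if len(p) else None, p.min(0) if len(p) else None)
E
```

```text
0.0 [ 0.281 -0.585  0.204] [[ 0.901  0.433 -0.001]
 [ 0.433 -0.901  0.002]
 [ 0.    -0.002 -1.   ]] 0.09418450040253941
top ball 0.77 [413. 192.] 278 [ 0.586 -0.262  0.113] [ 0.611 -0.243  0.125] [ 0.565 -0.293  0.067]
top ball 0.68 [409. 275.] 249 [ 0.361 -0.27   0.041] [ 0.382 -0.251  0.052] [ 0.337 -0.294  0.003]
top wheel 0.83 [420. 217.] 3415 [ 0.53  -0.287  0.071] [ 0.629 -0.194  0.103] [ 0.448 -0.399 -0.004]
top carrier 0.82 [317. 201.] 3088 [ 0.569 -0.023  0.011] [0.667 0.085 0.123] [ 0.473 -0.136 -0.001]
top round_pocket 0.86 [317. 201.] 3159 [ 0.569 -0.025  0.011] [0.67  0.088 0.123] [ 0.468 -0.139 -0.003]
top rail 0.68 [319. 199.] 3182 [ 0.569 -0.024  0.011] [0.67  0.088 0.123] [ 0.471 -0.14  -0.003]
top kiln_shelf 0.72 [203. 222.] 3495 [0.506 0.291 0.021] [0.614 0.4   0.028] [ 0.402  0.187 -0.003]
scene ball 0.79 [267. 292.] 358 [ 0.592 -0.273  0.114] [ 0.611 -0.248  0.125] [ 0.555 -0.292  0.071]
scene ball 0.79 [188. 261.] 288 [ 0.364 -0.281  0.041] [ 0.382 -0.256  0.051] [ 0.335 -0.3   -0.   ]
scene wheel 0.91 [246. 293.] 4251 [ 0.532 -0.295  0.071] [ 0.624 -0.195  0.077] [ 0.415 -0.374 -0.002]
scene carrier 0.72 [313. 227.] 2996 [ 0.577 -0.044  0.012] [0.669 0.082 0.122] [ 0.466 -0.143 -0.001]
scene carrier 0.46 [269. 289.] 383 [ 0.592 -0.272  0.113] [ 0.611 -0.238  0.125] [ 0.553 -0.292  0.07 ]
scene round_pocket 0.61 [314. 228.] 3000 [ 0.578 -0.045  0.012] [0.669 0.086 0.122] [ 0.473 -0.141 -0.004]
scene rail 0.93 [313. 228.] 2950 [ 0.578 -0.044  0.012] [0.669 0.086 0.122] [ 0.471 -0.141 -0.001]
scene rail 0.21 [405. 216.] 789 [0.783 0.081 0.072] [0.814 0.172 0.093] [ 0.742  0.064 -0.003]
scene kiln_shelf 0.98 [344. 141.] 2221 [0.511 0.28  0.021] [0.613 0.392 0.027] [0.402 0.183 0.   ]
scene kiln_shelf 0.62 [242. 294.] 4325 [ 0.533 -0.295  0.071] [ 0.624 -0.168  0.113] [ 0.415 -0.374 -0.002]
```

Run:
```python
import cv2
f=cv2.imread("pics/top0.png"); cv2.imwrite("pics/top0c.png",cv2.resize(f[100:320,170:490],None,fx=2.5,fy=2.5,interpolation=cv2.INTER_CUBIC))
```

```text
(no output)
```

View pics/top0c.png

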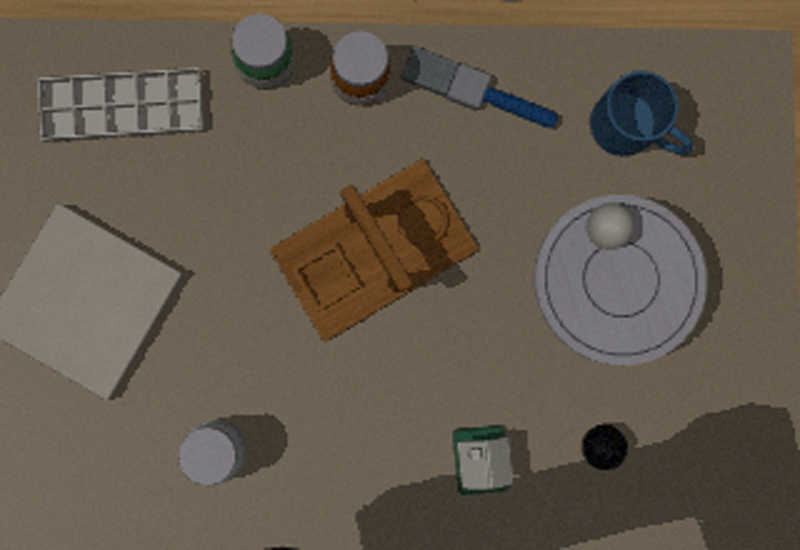

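View pics/scene0.png

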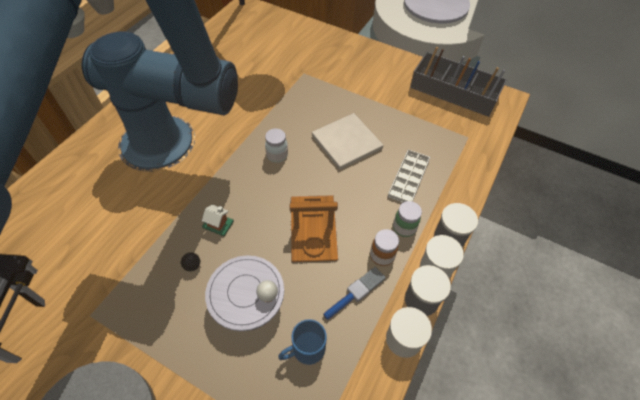

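The off-white ball is on the wheel at top px (413,192), z≈0.12 at its top. It fits the description. The dark one at (409,275) lies on the table and is the look-alike to leave alone; the enlarged crop confirms both. The carrier is at (317,201), with the round pocket on its right side at about (344,186) and the square well at about (302,210). The shelf is at (203,222).

```bash
cat > meas.py <<'E'
from h import *
np.set_printoptions(precision=4,suppress=True)
def best(c,s,n,near):
    ds=bot.cut_out(c,n); ds=[d for d in ds if np.linalg.norm(np.median(cloud(s,d["mask"]),0)[:2]-near)<0.06]
    return ds[0]["mask"] if ds else None
def sphere(p,r=.024):
    from scipy.optimize import least_squares
    return least_squares(lambda c:np.linalg.norm(p-c,axis=1)-r,p.mean(0)-[0,0,.012],loss="soft_l1",f_scale=.002).x
def rect(p,lo,hi):
    q=p[(p[:,2]>lo)&(p[:,2]<hi),:2]; return cv2.minAreaRect((q*1000).astype(np.float32)),len(q)
E
python3 - <<'E'
from meas import *
for c in ["top","scene"]:
    s=bot.snapshot(c)
    m=best(c,s,"ball",[.587,-.268]); 
    if m is not None: 
        p=cloud(s,cv2.erode(m.astype(np.uint8),np.ones((3,3)))>0); p=p[p[:,2]>.09]; print(c,"ball",sphere(p),len(p),p[:,2].max())
    m=best(c,s,"wheel",[.53,-.29]); p=cloud(s,m); q=p[abs(p[:,2]-.07)<.005]
    print(c,"wheel",cv2.minEnclosingCircle((q[:,:2]*1000).astype(np.float32)))
    m=best(c,s,"carrier",[.57,-.03]); p=cloud(s,m); print(c,"board",rect(p,.006,.022)); r=p[p[:,2]>.108]; print("rail top",rect(p,.108,.13),r.mean(0))
    m=best(c,s,"kiln_shelf",[.51,.285]); print(c,"shelf",rect(cloud(s,m),.015,.03))
E
```

```text
top ball [ 0.5883 -0.2666  0.0965] 198 0.12417603141770656
top wheel ((536.303466796875, -283.3739013671875), 89.99429321289062)
top board (((570.6893920898438, -25.339126586914062), (121.06195068359375, 199.7776641845703), 31.672727584838867), 2721)
rail top (((569.958740234375, -25.659725189208984), (119.75946044921875, 16.38824462890625), 32.05603790283203), 305) [ 0.5697 -0.0255  0.1172]
top shelf (((507.3791809082031, 291.6748046875), (160.88148498535156, 159.964599609375), 61.5379638671875), 3374)
scene ball [ 0.5867 -0.2673  0.097 ] 272 0.12420118358484715
scene wheel ((534.4039306640625, -284.19207763671875), 90.8315200805664)
scene board (((570.12451171875, -27.102020263671875), (119.78253936767578, 202.83248901367188), 31.381942749023438), 2337)
rail top (((568.914306640625, -27.721832275390625), (119.2724380493164, 18.00873565673828), 31.69501304626465), 340) [ 0.5698 -0.0295  0.1163]
scene shelf (((506.34283447265625, 289.7130126953125), (161.05255126953125, 164.00054931640625), 61.046173095703125), 2080)
```

arm_command(plan=[[0, 2, -0.8, 0, -4], [0, 6, -2.2, 0, -12], [0, 10.5, -4, 0, -21], [0, 15.5, -5.8, 0, -30], [0, 20.5, -7.6, 0, -39], [0, 25.5, -9.5, 0, -48], [0, 30, -11.2, 0, -56], [0, 34, -12.6, 0, -63]], force=10)

```text
t: 2.2
tool_pos: [0.5345, -0.3236, 0.2056]
tcp_rot: [0.714, 0.7, 0.0, 0.0]
force: [0.6, 0.0, -0.6]
finger_gap: 0.0936
gripper_force: 0.0
```

Run:
```python
from meas import *
o=bot.observe();M=R.from_quat(o["tcp_rot"]).as_matrix();print(o["t"],o["tool_pos"],np.degrees(np.arctan2(M[1,1],M[0,1])),o["q"])
print(tool([.5875,-.267,.0965-.014+.06]))
```

```text
2.2 [ 0.5345 -0.3236  0.2056] -1.0659401990710837 [-0.7256  0.187   1.6253  0.      1.329  -0.707 ]
[5.7598 5.1918 6.3145]
```

arm_command(plan=[[0, 1, 0.9, 0, -7], [0, 2.5, 2.2, 0, -15], [0, 4, 3.6, 0, -23], [0, 5.2, 4.7, 1, -29], [0, 5.8, 5.2, 2.5, -32.7], [0, 5.8, 5.2, 4.5, -32.7], [0, 5.8, 5.2, 6, -32.7], [0, 5.8, 5.2, 6, -32.7]])

```text
t: 3.2
tool_pos: [0.5855, -0.2681, 0.1434]
tcp_rot: [0.49, 0.872, 0.0, -0.002]
force: [0.2, -0.5, -0.2]
finger_gap: 0.0941
gripper_force: 0.0
```

Run:
```python
from meas import *
o=bot.observe();M=R.from_quat(o["tcp_rot"]).as_matrix();print(o["t"],o["tool_pos"],np.degrees(np.arctan2(M[1,1],M[0,1])),o["joint_vel"])
for c in ["top","scene"]:
    s=bot.snapshot(c); m=best(c,s,"ball",[.587,-.268])
    if m is not None:
        p=cloud(s,cv2.erode(m.astype(np.uint8),np.ones((3,3)))>0); p=p[(p[:,2]>.085)&(p[:,2]<.13)]; print(c,"ball",len(p),sphere(p) if len(p)>20 else None)
print(tool([.5875,-.267,.0965-.014]))
s=bot.snapshot("wrist"); cv2.imwrite("pics/w1.png",s["frame"])
```

```text
3.2 [ 0.5855 -0.2681  0.1434] 31.296038321952857 [-0.0007 -0.023  -0.0315 -0.0001  0.0066 -0.003 ]
[0.1522 0.1281 6.3931]
```

View pics/w1.png

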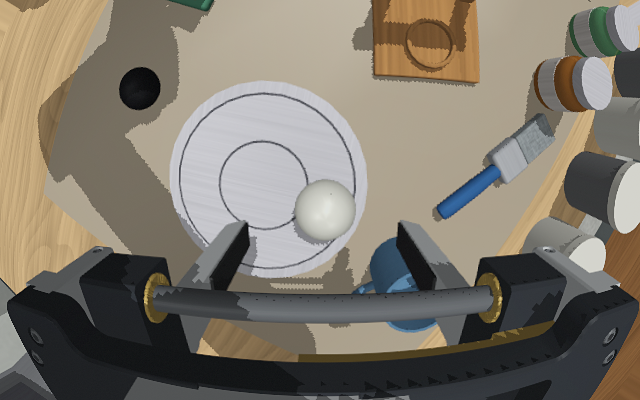

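The ball is centred between the fingers (about px (325,210), finger tips at columns 245 and 403). The mug is well clear, so I'm descending.

arm_command(plan=[[0, 0.1, 0.1, 1, 0], [0, 0.1, 0.1, 2.5, 0], [0, 0.1, 0.1, 4, 0], [0, 0.1, 0.1, 5.2, 0], [40, 0.1, 0.1, 5.9, 0], [70, 0.1, 0.1, 6.1, 0], [90, 0.1, 0.1, 6.1, 0], [100, 0.1, 0.1, 6.1, 0]], force=8)

```text
t: 4.45
tool_pos: [0.5874, -0.2672, 0.0851]
tcp_rot: [0.49, 0.872, -0.0, 0.001]
force: [0.7, -0.5, 0.4]
finger_gap: 0.0587
gripper_force: 0.0
```

arm_command(plan=[[106, 0, 0, 0, 0], [112, 0, 0, 0, 0], [118, 0, 0, 0, 0], [124, 0, 0, 0, 0], [130, 0, 0, 0, 0], [136, 0, 0, 0, 0], [142, 0, 0, 0, 0], [150, 0, 0, 0, 0]])

```text
t: 5.45
tool_pos: [0.5874, -0.267, 0.0847]
tcp_rot: [0.49, 0.872, 0.0, 0.0]
force: [2.7, 1.1, 1.1]
finger_gap: 0.0477
gripper_force: 8.0
```

arm_command(plan=[[150, 0, 0, -0.5, 0], [150, 0, 0, -1.5, 0], [150, 0, 0, -3, 0], [150, 0, 0, -4.5, 0], [150, 0, 0, -6, 0], [150, 0.5, 0.3, -7, 0], [150, 1.5, 1, -7.5, 0], [150, 3, 2.2, -7.5, 0]], force=10)

```text
t: 6.45
tool_pos: [0.5903, -0.2289, 0.1596]
tcp_rot: [0.49, 0.872, 0.0, 0.0]
force: [-0.3, -0.2, -0.1]
finger_gap: 0.0475
gripper_force: 10.0
```

arm_command(plan=[[150, 2, 1.4, 0, 0], [150, 4, 2.9, 0, 0], [150, 6, 4.4, 0, 0], [150, 8, 5.8, 0, 0], [150, 9.8, 7.1, 0, 0], [150, 11.2, 8.1, 0, 0], [150, 12, 8.7, 0, 0], [150, 12.2, 8.9, 0, 0]])

```text
t: 7.45
tool_pos: [0.6028, -0.079, 0.1595]
tcp_rot: [0.489, 0.872, -0.0, 0.0]
force: [0.2, -0.1, -1.4]
finger_gap: 0.0472
gripper_force: 10.0
```

```bash
cat > p.py <<'E'
from meas import *
o=bot.observe();M=R.from_quat(o["tcp_rot"]).as_matrix();print(o["t"],o["tool_pos"],np.degrees(np.arctan2(M[1,1],M[0,1])),o["finger_gap"],o["gripper_force"],o["force"],M[2])
for c in ["top","scene"]:
    s=bot.snapshot(c)
    cv2.imwrite(f"pics/{c}_{o['t']:.0f}.png",s["frame"])
    m=best(c,s,"carrier",[.58,-.05])
    if m is not None: p=cloud(s,m); print(c,"board",rect(p,.006,.022)); print("rail",rect(p,.108,.123))
    for d in bot.cut_out(c,"ball"):
        p=cloud(s,cv2.erode(d["mask"].astype(np.uint8),np.ones((3,3)))>0)
        if len(p)>20: print(c,"ball",len(p),sphere(p))
E
python3 p.py
python3 - <<'E'
from meas import *
s=bot.snapshot("wrist"); cv2.imwrite("pics/w2.png",s["frame"])
E
```

```text
7.45 [ 0.6028 -0.079   0.1595] 31.38609096176424 0.047198802117654606 9.999910444021225 [ 0.2139 -0.079  -1.3543] [-0.0002 -0.0001 -1.    ]
top ball 198 [ 0.359  -0.2751  0.0242]
scene board (((573.6530151367188, -33.66566467285156), (118.87191009521484, 185.770263671875), 31.371875762939453), 1743)
rail (((569.8497314453125, -27.465713500976562), (116.417724609375, 16.090694427490234), 32.14463424682617), 122)
scene ball 274 [ 0.6016 -0.0807  0.1717]
scene ball 221 [ 0.3571 -0.276   0.025 ]
scene ball 633 [ 0.7579 -0.1243  0.0074]
```

View pics/w2.png

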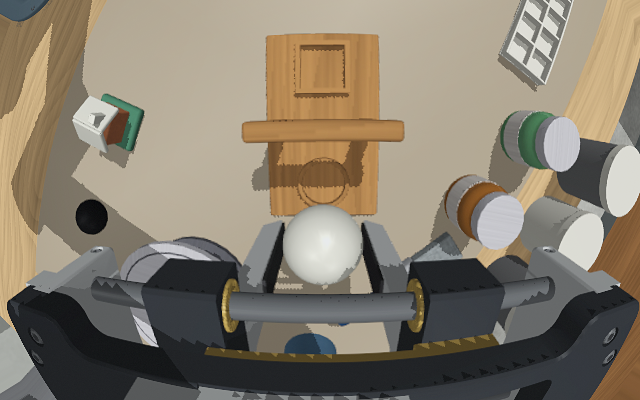

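arm_command(plan=[[150, 0, 0, 1, 0], [150, 0, 0, 3, 0], [150, 0, 0, 5.5, 0], [150, 0, 0, 8, 0], [150, 0, 0, 10, 0], [150, 0, 0, 11.6, 0], [150, 0, 0, 12.6, 0], [150, 0, 0, 13, 0]])

```text
t: 8.8
tool_pos: [0.6027, -0.0794, 0.029]
tcp_rot: [0.49, 0.872, -0.0, -0.0]
force: [-0.2, -0.1, -1.4]
finger_gap: 0.0472
gripper_force: 10.0
```

arm_command(plan=[[150, 0, 0, 0.1, 0], [150, 0, 0, 0.2, 0], [150, 0, 0, 0.3, 0], [150, 0, 0, 0.4, 0], [150, 0, 0, 0.5, 0], [150, 0, 0, 0.6, 0], [150, 0, 0, 0.6, 0], [150, 0, 0, 0.6, 0]])

```text
t: 9.8
tool_pos: [0.6028, -0.0794, 0.0235]
tcp_rot: [0.49, 0.872, 0.0, 0.0]
force: [-0.4, -1.6, -0.5]
finger_gap: 0.0472
gripper_force: 10.0
```

arm_command(plan=[[150, 0, 0, 0.1, 0], [145, 0, 0, 0.1, 0], [130, 0, 0, 0.1, 0], [122, 0, 0, 0.1, 0], [115, 0, 0, 0.1, 0], [105, 0, 0, 0.1, 0], [85, 0, 0, 0.1, 0], [60, 0, 0, 0.1, 0]])

```text
t: 10.8
tool_pos: [0.6027, -0.0794, 0.0224]
tcp_rot: [0.49, 0.872, -0.0, -0.0]
force: [-0.6, -0.7, -0.2]
finger_gap: 0.0691
gripper_force: 0.0
```

arm_command(plan=[[40, 0, 0, 0, 0], [20, 0, 0, -0.5, 0], [20, 0, 0, -2, 0], [0, 0, 0, -4.5, 0], [0, 0, 0, -7.5, 0], [0, 0, 0, -11, 0], [0, 0, 0, -14, 0], [0, 0, 0, -16, 0]])

```text
t: 11.8
tool_pos: [0.6035, -0.0796, 0.1854]
tcp_rot: [0.49, 0.872, 0.0, 0.002]
force: [0.6, -0.9, -0.2]
finger_gap: 0.0939
gripper_force: 0.0
```

```bash
python3 p.py
python3 - <<'E'
from meas import *
s=bot.snapshot("wrist"); cv2.imwrite("pics/w3.png",s["frame"])
E
```

```text
11.8 [ 0.6035 -0.0796  0.1854] 31.360164030563677 0.09392392007524614 0.0 [ 0.5836 -0.9206 -0.2489] [-0.0025  0.0022 -1.    ]
top ball 198 [ 0.3592 -0.2752  0.0245]
scene board (((569.33837890625, -26.4451904296875), (120.07823944091797, 202.8047332763672), 31.739526748657227), 2032)
rail (((572.1409301757812, -25.90094757080078), (102.06368255615234, 17.90884017944336), 31.628379821777344), 289)
scene ball 206 [ 0.6018 -0.0801  0.0348]
scene ball 220 [ 0.3575 -0.2757  0.0249]
```

View pics/w3.png

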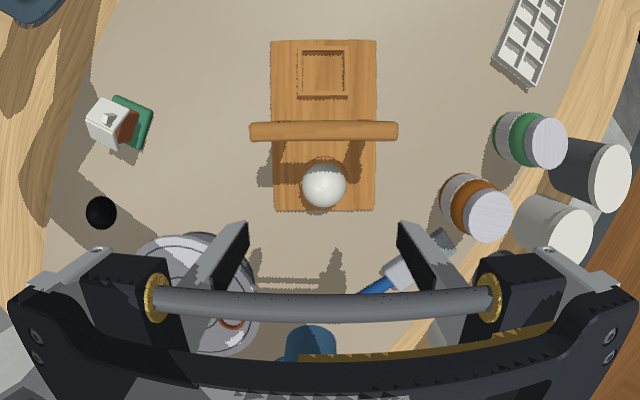

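Ball lies in the round pocket (px (323,186), centre z≈0.034) and the gripper is free. Next I turn and move over the rail (px (323,131)).

arm_command(plan=[[0, 0.5, 0, 0, 7], [0, 1.3, 0, 0, 16], [0, 2.3, 0, 0, 26], [0, 3.3, 0, 0, 36], [0, 4.2, 0, 0, 46], [0, 5, 0, 0, 56], [0, 5.7, 0, 0, 66], [0, 6.2, 0, 0, 76]])

```text
t: 13.15
tool_pos: [0.5696, -0.0261, 0.1811]
tcp_rot: [0.924, 0.383, -0.001, -0.001]
force: [-1.1, 0.2, -0.3]
finger_gap: 0.0941
gripper_force: 0.0
```

arm_command(plan=[[0, 0, 0, 0, 8], [0, 0, 0, 0, 13.5], [0, 0, 0, 0.5, 13.7], [0, 0, 0, 1.5, 13.7], [0, 0, 0, 2.5, 13.7], [0, 0, 0, 3, 13.7], [0, 0, 0, 3, 13.7], [0, 0, 0, 3, 13.7]])

```text
t: 14.15
tool_pos: [0.5707, -0.0265, 0.1528]
tcp_rot: [0.962, 0.273, 0.0, 0.0]
force: [0.3, 0.1, -0.4]
finger_gap: 0.0938
gripper_force: 0.0
```

Run:
```python
from meas import *
o=bot.observe();M=R.from_quat(o["tcp_rot"]).as_matrix();print(o["t"],o["tool_pos"],np.degrees(np.arctan2(M[1,1],M[0,1])),o["q"],M[2])
print(tool([.5697,-.0265,.087]))
s=bot.snapshot("wrist"); cv2.imwrite("pics/w4.png",s["frame"])
```

```text
14.15 [ 0.5707 -0.0265  0.1528] -58.33756663327864 [-0.2449  0.116   1.8057  0.      1.2193  0.7733] [ 0.0004  0.0004 -1.    ]
[-0.0874 -0.0602  6.5779]
```

View pics/w4.png

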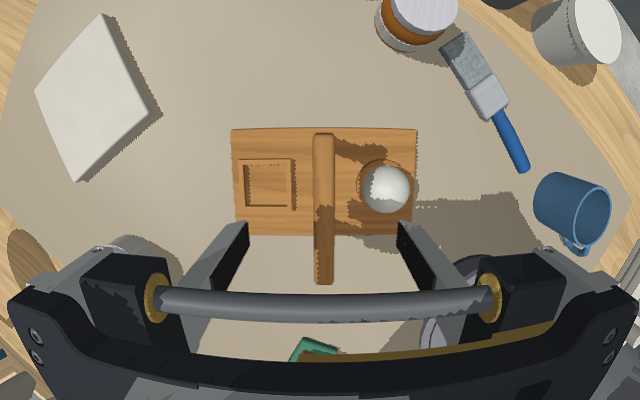

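The rail runs vertically at column 324, midway between the fingers (246/400), and is square to them. I'm descending and closing softly before tightening.

arm_command(plan=[[0, 0, 0, 1, 0], [0, 0, 0, 2.5, 0], [20, 0, 0, 4, 0], [50, 0, 0, 5.4, 0], [90, 0, 0, 6.3, 0], [130, 0, 0, 6.6, 0], [165, 0, 0, 6.6, 0], [190, 0, 0, 6.6, 0]], force=6)

```text
t: 15.2
tool_pos: [0.571, -0.0266, 0.0871]
tcp_rot: [0.962, 0.273, 0.001, 0.0]
force: [-0.1, 0.9, 0.2]
finger_gap: 0.04
gripper_force: 0.0
```

arm_command(plan=[[196, 0, 0, 0, 0], [201, 0, 0, 0, 0], [206, 0, 0, 0, 0], [211, 0, 0, 0, 0], [216, 0, 0, 0, 0], [222, 0, 0, 0, 0], [228, 0, 0, 0, 0], [235, 0, 0, 0, 0]])

```text
t: 16.2
tool_pos: [0.5706, -0.0266, 0.0865]
tcp_rot: [0.962, 0.273, 0.0, 0.0]
force: [1.8, -2.2, -0.8]
finger_gap: 0.0159
gripper_force: 6.0
```

arm_command(plan=[[235, 0, 0, 0, 0], [235, 0, 0, 0, 0], [235, 0, 0, 0, 0], [235, 0, 0, -0.1, 0], [235, 0, 0, -0.3, 0], [235, 0, 0, -0.6, 0], [235, 0, 0, -0.9, 0], [235, 0, 0, -1, 0]], force=38)

```text
t: 17.2
tool_pos: [0.5705, -0.0264, 0.0966]
tcp_rot: [0.962, 0.273, 0.0, -0.0]
force: [-0.1, 0.6, -5.1]
finger_gap: 0.0157
gripper_force: 38.0
```

```bash
python3 p.py
python3 - <<'E'
from meas import *
s=bot.snapshot("wrist"); cv2.imwrite("pics/w5.png",s["frame"])
E
```

```text
17.2 [ 0.5705 -0.0264  0.0966] -58.343460435153304 0.015714639080140893 37.99834728240967 [-0.1083  0.6202 -5.1211] [ 0.0001 -0.     -1.    ]
top board (((558.8377075195312, -25.991683959960938), (44.7170295715332, 230.0008087158203), 5.486508846282959), 120)
rail (((546.0778198242188, -48.265289306640625), (0.0, 0.0), 0.0), 1)
top ball 169 [ 0.3598 -0.2748  0.0241]
scene board (((570.8912963867188, -26.02685546875), (121.5699462890625, 200.96990966796875), 31.35329818725586), 1181)
rail (((571.79541015625, -32.657073974609375), (118.97032928466797, 5.814057350158691), 30.55430793762207), 53)
scene ball 219 [ 0.3569 -0.2756  0.0249]
scene ball 1586 [ 0.5836 -0.0557  0.0279]
```

View pics/w5.png

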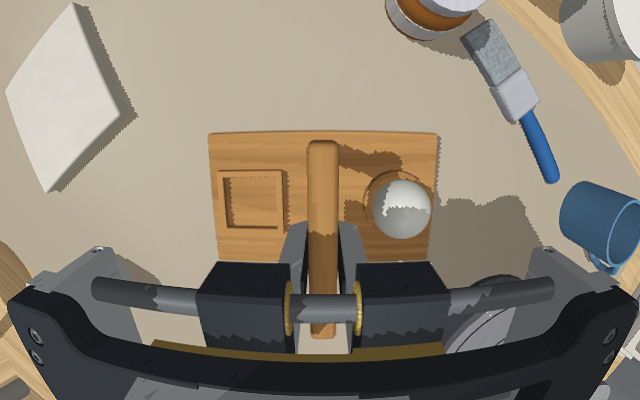

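The carrier is off the table (weight −5.1 N, full load), level, with the ball in its pocket at px (400,208). I'm lifting it smoothly, then carrying it.

arm_command(plan=[[235, 0, 0, -0.2, 0], [235, 0, 0, -0.6, 0], [235, 0, 0, -1.3, 0], [235, 0, 0, -2.2, 0], [235, 0, 0, -3.2, 0], [235, 0, 0, -4.2, 0], [235, 0, 0, -5.2, 0], [235, 0, 0, -6.2, 0]])

```text
t: 18.55
tool_pos: [0.5705, -0.0265, 0.1592]
tcp_rot: [0.962, 0.273, 0.0, 0.0]
force: [0.5, 0.5, -5.9]
finger_gap: 0.0157
gripper_force: 38.0
```

arm_command(plan=[[235, 0, 0, -1, 0], [235, 0, 0, -2, 0], [235, 0, 0, -2.9, 0], [235, 0, 0, -3.7, 0], [235, 0, 0, -4.3, 0], [235, 0, 0, -4.7, 0], [235, 0, 0, -4.9, 0], [235, 0, 0, -5, 0]])

```text
t: 19.55
tool_pos: [0.5704, -0.0264, 0.2083]
tcp_rot: [0.962, 0.273, -0.0, -0.0]
force: [-0.3, 0.0, -5.1]
finger_gap: 0.016
gripper_force: 38.0
```

```bash
cat > chk.py <<'E'
from meas import *
o=bot.observe();M=R.from_quat(o["tcp_rot"]).as_matrix();print(o["t"],o["tool_pos"],np.degrees(np.arctan2(M[1,1],M[0,1])),o["finger_gap"],o["gripper_force"],o["force"],M[2],o["q"])
t=np.array(o["tool_pos"]); zu=t[2]-.087
s=bot.snapshot("scene"); H,W=s["z_map"].shape; p=cloud(s,np.ones((H,W),bool))
k=(np.linalg.norm(p[:,:2]-t[:2],axis=1)<.12)&(p[:,2]>zu-.015)&(p[:,2]<zu+.025); q=p[k]
for _ in range(6):
    c=q.mean(0); n=np.linalg.svd(q-c,full_matrices=False)[2][2]; n*=np.sign(n[2]); d=abs((q-c)@n); q=q[d<max(.002,2*np.median(d))]
print("board normal",n,"tilt deg",np.degrees(np.arccos(n[2])),"z",c[2],"expected",zu+.01,len(q))
for d in bot.cut_out("scene","ball"):
    b=cloud(s,cv2.erode(d["mask"].astype(np.uint8),np.ones((3,3)))>0)
    if len(b)>20: x=sphere(b); print("ball",len(b),x,"rel",R.from_quat(o["tcp_rot"]).inv().apply(x-t))
print("shelf shift cm",tool([.507,.291,t[2]]))
E
python3 chk.py
```

```text
19.55 [ 0.5704 -0.0264  0.2083] -58.34024658319904 0.015951049325812695 37.9984188079834 [-0.2852  0.0403 -5.0676] [-0.0002 -0.0003 -1.    ] [-0.2448  0.0593  1.7603  0.      1.3224  0.7734]
board normal [ 0.0026 -0.0032  1.    ] tilt deg 0.2383351320296159 z 0.13285131744333387 expected 0.13134011807919813 1447
ball 211 [ 0.3571 -0.2756  0.0252] rel [-0.3123  0.1002  0.1832]
ball 221 [ 0.6015 -0.0796  0.1563] rel [-0.0014  0.0616  0.052 ]
shelf shift cm [ 11.2645 -30.3505   0.0028]
```

arm_command(plan=[[235, 0.07, -0.19, 0, 0], [235, 0.21, -0.56, 0, 0], [235, 0.42, -1.13, 0, 0], [235, 0.7, -1.88, 0, 0], [235, 1.04, -2.81, 0, 0], [235, 1.46, -3.94, 0, 0], [235, 1.95, -5.25, 0, 0], [235, 2.47, -6.66, 0, 0]])

```text
t: 20.65
tool_pos: [0.5563, 0.0443, 0.2085]
tcp_rot: [0.962, 0.273, 0.0, -0.0]
force: [-0.3, 0.6, -4.8]
finger_gap: 0.0157
gripper_force: 38.0
```

arm_command(plan=[[235, 0.56, -1.5, 0, 0], [235, 1.11, -3, 0, 0], [235, 1.67, -4.5, 0, 0], [235, 2.23, -6, 0, 0], [235, 2.79, -7.5, 0, 0], [235, 3.34, -9, 0, 0], [235, 3.9, -10.5, 0, 0], [235, 4.46, -12, 0, 0]])

```text
t: 21.65
tool_pos: [0.5313, 0.1697, 0.2084]
tcp_rot: [0.962, 0.273, -0.0, 0.0]
force: [0.9, -0.1, -5.1]
finger_gap: 0.016
gripper_force: 38.0
```

arm_command(plan=[[235, 0.56, -1.5, 0, 0], [235, 1.11, -3, 0, 0], [235, 1.67, -4.5, 0, 0], [235, 2.19, -5.9, 0, 0], [235, 2.68, -7.22, 0, 0], [235, 3.13, -8.44, 0, 0], [235, 3.51, -9.47, 0, 0], [235, 3.83, -10.31, 0, 0]])

```text
t: 22.65
tool_pos: [0.5099, 0.2772, 0.2085]
tcp_rot: [0.962, 0.273, 0.0, 0.0]
force: [-0.5, -0.1, -5.8]
finger_gap: 0.0157
gripper_force: 38.0
```

arm_command(plan=[[235, 0.24, -0.66, 0, 0], [235, 0.4, -1.03, 0, 0], [235, 0.5, -1.3, 0, 0], [235, 0.53, -1.4, 0, 0], [235, 0.53, -1.4, 0, 0], [235, 0.53, -1.4, 0, 0], [235, 0.53, -1.4, 0, 0], [235, 0.53, -1.4, 0, 0]])

```text
t: 23.65
tool_pos: [0.5072, 0.2912, 0.2085]
tcp_rot: [0.962, 0.273, -0.0, 0.0]
force: [0.3, -0.1, -4.9]
finger_gap: 0.0156
gripper_force: 38.0
```

```bash
python3 chk.py
python3 - <<'E'
from meas import *
s=bot.snapshot("scene"); cv2.imwrite("pics/end.png",s["frame"]); print(bot.observe()["joint_vel"])
E
```

```text
23.65 [0.5072 0.2912 0.2085] -58.349046619686455 0.015595829077594069 37.99852967262268 [ 0.2705 -0.0792 -4.8727] [-0.  0. -1.] [ 0.3275  0.0918  1.7256 -0.      1.3242  1.3459]
board normal [ 0.0008 -0.0049  1.    ] tilt deg 0.28424691927870954 z 0.13286129720254639 expected 0.13145186114564245 1022
ball 164 [0.5383 0.2375 0.1565] rel [-0.0017  0.062   0.0519]
ball 1041 [0.7264 0.2563 0.0077] rel [0.1682 0.1447 0.2008]
shelf shift cm [-0.0322  0.0114  0.0058]
[-0.0004  0.0002  0.0017  0.0008  0.0007  0.0003]
```

View pics/end.png

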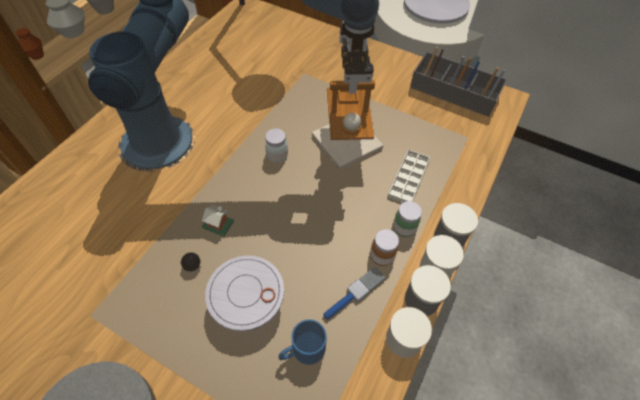

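The picture shows the carrier held level over the shelf at about px (350,115), with the ball in its pocket at (352,122). The bystanders are where they started. The underside is about 10 cm above the shelf and the arm is still.

```bash
python3 -c "from rig import bot; print(bot.job_done())"
```

```text
the job is handed in; nothing more can be done
None
```

The job is handed in: the ball sits loose in the round pocket, and the arm is holding the carrier level and still over the middle of the kiln shelf, about 10 cm above it, at about 24 s of the allowed 69 s.

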